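Lock the aerosol-tight lid on the loaded centrifuge rotor

ROBOT

A 6-joint arm with a two-finger parallel gripper is mounted at the origin on the work surface. World frame = base frame: x ahead of the robot, y to its left, z up, the work surface at z = 0. Lengths are in m, angles in rad, forces in N, time in s.
With the tool pointing down it reaches from about 0.25 to 0.775 m from the base axis. Payload 4 kg.
Tool frame: the origin (TCP) lies at the centre of the arm's flange, where the gripper is bolted on; the fingertips stand 199 mm ahead of it and the grasp point (between the pads) lies 180 mm ahead of it; z points along the fingers, y is the line along which they close (so a half turn about z gives the same grasp; the last joint's range is limited). The gripper opens to 94 mm and grips with 3 to 60 N. Pads are 16 mm wide; open, the fingers measure 119 mm over their backs; the gripper's body (75 mm by 177 mm) begins 78 mm behind the grasp point.
Start: joints at [1.048, 0.087, 1.371, -0, 1.684, -0.103], TCP at [0.224, 0.502, 0.405] pointing down, gripper open.
Joint ranges: [-3.1, 3.1], [-0.76, 2.03], [0.27, 2.55], [-1.08, 4.22], [0.17, 2.65], [-2.57, 2.57]. Speed limits (rad/s): [2.79, 2.79, 3.14, 3.14, 3.14, 3.14].

INTERFACE

Orientations are given as [roll, pitch, yaw] about the fixed x, y, z axes, in that order (R = Rz(yaw) Ry(pitch) Rx(roll)).
In Python, from bench import robot, eyes, models gives the robot as it stands.
- The arm moves only by the tool step_arm, never from a script. Its argument "commands" is a list that holds one entry, the list of rows, each a list of 7 numbers: the shift along the tool's x, y, z in mm, then the turn, a rotation vector about the tool's x, y, z in rad, then the finger opening in mm, from 0 to 94. In form: [[[tx, ty, tz, wx, wy, wz, gripper], ...]]. A call has 1 to 20 rows; each row shifts and turns the commanded pose from where the row before left it, along the tool's axes as they then stand; what a row does not reach is not made up. A row lasts 1/8 s, in which the tool goes at most 62.5 mm and 10.7 degrees, less where a joint would pass 70% of its speed; a pose out of reach is approached as far as the arm can. A call is refused whole if a number of a shift passes 62.5 or a number of a turn 0.188, either way. A call with a gripper value outside its range is refused whole. The fingers move at their own pace and stop on an object; the grip force is fixed at half the most. Time passes only in rows, so rows that do not move let the fingers close. It gives the time, the measured TCP pose, the force, the opening and the grip force at its end, in the units of the state.
- robot.get_obs(): the state, without advancing time (a new reading comes with each control period).
- eyes.snapshot(name): name is "scene" or "top" or "wrist"; returns a dict with "color" (480x640x3 uint8, red, green, blue), "camera_matrix" (3x3 intrinsics, pixels), "D" ([k1, k2, p1, p2, k3] as OpenCV has them; the pictures are not rectified), "eye" and "rotation" of the camera in the world; the wrist camera has in their place "tool_from_camera" (4x4, takes a point from camera to tool coordinates, whose origin is the TCP and whose axes are the flange's). Camera axes: x right, y up, looking along -z (the intrinsics and any distortion apply to the point x, -y, -z); pixel columns grow to the right and rows downward; lengths in m; the calibration is good to about 2 mm. A picture is of the moment at which its call begins: read the wrist's pose just before it. There is no depth.
- robot.close_job(): hands the job in; it is judged then, once.
Trained networks look in a picture, given as the dict that the camera call returned (one of the last four; its "shot" number tells which), for a name from the list of things; names that differ only in an ending like _2 or _b are one class to them, and where a whole thing is asked for, a point or a joint stands for the part that bears it (a point fixed in the world has none). Each returns a list of dicts, best first, with "confidence" (0 to 1); they miss things now and then, are a little off and sometimes report something else, mostly with a low value. They report only what shows in the picture. A call takes as long as a camera call. They do not tell look-alikes from the thing itself.
- models.masks_of(picture, query): "mask" (480x640 bool, what is visible of it) and "xy" ([column, row] in pixels, amid what is visible of it).
- models.tip_of(picture, query): "xy" ([column, row] in pixels: a listed point, or the origin of a listed thing).
The state is a dict: "time": time; "joint_positions": joint angles; "qvel": joint speeds; "joint_torque": joint torques, N m; "tool_pos": TCP position; "ee_rot": TCP orientation; "wrist_force": force on the tool from outside, world axes, zero at the start; "wrist_torque": the same for the moment, N m; "width": finger opening in m; "finger_force": force on a finger pad.
Only numpy, scipy, OpenCV 4.12 (cv2) and the standard library are available. Lean on these libraries where they do the work, as an engineer would, in place of code of your own. Each camera call takes 0.05 s, during which the arm holds its last target. There are 200 camera calls.

TASK

Close the loaded centrifuge rotor that sits on its loading stand: pick up its lid from the bench, set it down gently and level over the rotor's hub so that its two pins drop through the gaps between the hub's lugs, and turn it clockwise, seen from above, until the ramps have pulled it down firmly on the rubber seal. Tighten by feel: it must stay tight when you let go, but do not force it and crush the seal. Leave the tube rack, the beaker and the tip box where they stand.

Things in the scene. Friction and masses are not known exactly. Their poses are not given: they have to be found in the camera images.
- lid: Loose rotor lid, 0.24-0.34 kg: aluminium plate 140 mm across, 6 mm thick, with an upright black bar on top and a round socket below (62 mm outside, 50 inside, 27 deep). Origin: centre of the socket's foot, on which it stands on the bench; z up; x along the bar. Plate underside 27 mm, plate top 33, bar top 63 mm above the origin. Same after half a turn.
- lid_grip (a point): Middle of the lid's bar at the height to grip it: 22 mm above the plate's top, 55 mm above the lid's origin. The bar is 84 mm long (along the lid's x), 14 mm thick, 30 mm tall. Axes as the lid's.
- lid_pin (a point): One of the lid's two steel pins (the other is opposite, half a turn round), at its tip. Round, 6 mm thick, on the socket's inner wall, pointing at the axis, on the lid's x axis below the ends of the bar; tips 17 mm from the axis, centre line 7 mm above the lid's origin.
- rotor: Metal rotor bowl, 156 mm across, with 18 capped tubes sunk in it, fixed on a grey loading stand so that it cannot shift or turn. Origin: centre of the stand's foot, on the bench; z up; +x and -x run through the two gaps of the hub. Rim 85 mm above the origin. Pins in the gaps, the lid rests on the seal with its origin 62 mm above this one; on top of a lug it stands about 14 mm higher.
- hub_top (a point): Centre of the hub's top, 83 mm above the bench; axes as the rotor's. Steel hub 28 mm thick with two opposite lugs out to 44 mm across, tops 80 mm up, 124 degrees long. Turned clockwise (from above) the lid's pins run under the lugs, whose undersides slope and draw it down 6 mm per radian; the other way they meet a wall. The lid stays where it is turned to when let go.
- hub_gap (a point): Middle of one gap between the lugs, 18 mm from the axis along the rotor's +x, 80 mm up; the other is opposite. A black index mark on the rotor's rim is in line with each. 56 degrees wide: a pin drops in within 15 degrees of the middle. From there the lid turns nearly free until the pins bite, at 33 to 75 degrees clockwise (wear of the lugs differs, so only feel tells); from the bite on it sinks and stiffens.
- seal_top (a point): Centre of the black greased rubber seal ring (116 to 129 mm across) in the rotor's rim, at its top, 89 mm above the bench. Once the pins bite, the squeeze on it grows by up to 2 N per degree. The moment felt while the lid is eased on slowly (it sags after quick or big steps) tells it: about 0.3 N m is right, under 0.2 loose, over 0.4 crushed. Let the lid sink; do not lean on it.
- rack: Bystander: white tube rack with small capped tubes, 75 x 155 x 44 mm. Origin: centre of its underside.
- beaker: Bystander: glass beaker, 70 mm across, 95 mm tall. Origin: centre of its underside.
- tipbox: Bystander: grey pipette tip box with a clear lid, 87 x 122 x 62 mm. Origin: centre of its underside.
Mind the look-alikes: they are no part of the job. Leave any yellow look-alike of the rotor alone.

How it is judged:
On the way:
1. the lid is down over the hub, level, its pins below the lugs (z of lid in the frame of rotor below 0.066 m and horizontal distance between lid and rotor below 0.005 m and angle between lid's own z axis and vertical below 0.08 rad), for 0.2 s.
At the end, for the whole second after the job is handed in: The lid sits on the rotor, let go and at rest, within 5 mm of its axis, level within 0.05 rad, its origin less than 64 mm above the rotor's, the lugs pressing it on the seal with 8 to 24 N; rack, beaker and tip box within 20 mm of where they stood (contact force between lid and rotor between 8 and 24 N and horizontal distance between lid and rotor below 0.005 m and z of lid in the frame of rotor below 0.064 m and angle between lid's own z axis and vertical below 0.05 rad and linear speed of lid below 0.01 m/s); the robot touches nothing.
It fails at once if the lid presses on the seal with more than 24 N (slammed down, or over-tightened so that the seal is crushed) (contact force between lid and rotor above 24 N).
It fails at once if the tube rack, the beaker or the tip box is shifted by more than 20 mm (distance of any of rack, beaker, tipbox from where it was at the start of the episode above 0.02 m).
It also fails if it takes over 70 s, if anything falls off the work surface, if the arm or the gripper's body presses on something with over 40 N, if the wrist force passes 120 N, or if a joint passes its speed limit or range.

## Working session

There is one attempt and no reset: what is moved stays moved. The work goes in short steps, Python scripts to look and compute and a tool call to move; the robot and the scene stay as the last step left them, time stands still between calls to the robot, and variables do not carry over. Pictures are saved under pics/ and viewed, at most 10 in all, crops included, and the job is handed in when it is done.

Besides the shell and the picture viewer there is one more tool, called after ">>>" by a JSON object that holds its "method" and its "body". step_arm: Moves the arm, as the interface text tells. Its arguments: {"type":"object","properties":{"commands":{"type":"array"}},"required":["commands"]}

```bash
mkdir -p pics; cat > h.py <<'E'
import numpy as np, cv2
from bench import robot, eyes, models
from scipy.spatial.transform import Rotation as R
def cam(p,obs=None):
    if "eye" in p: 
        Rm=np.array(p["rotation"]); Rm = Rm if Rm.shape==(3,3) else R.from_euler('xyz',Rm).as_matrix()
        return np.array(p["eye"]),Rm
    T=np.array(p["tool_from_camera"]); Rt=R.from_euler('xyz',obs["ee_rot"]).as_matrix()
    return np.array(obs["tool_pos"])+Rt@T[:3,3], Rt@T[:3,:3]
def ray(p,xy,obs=None):
    o,Rm=cam(p,obs)
    u=cv2.undistortPoints(np.array([[xy]],float),np.array(p["camera_matrix"]),np.array(p["D"],float))[0,0]
    d=Rm@np.array([u[0],-u[1],-1]); return o,d/np.linalg.norm(d)
def atz(p,xy,z,obs=None):
    o,d=ray(p,xy,obs); return o+d*(z-o[2])/d[2]
def proj(p,X,obs=None):
    o,Rm=cam(p,obs); c=Rm.T@(np.array(X)-o); c=c*[1,-1,-1]
    return cv2.projectPoints(c.reshape(1,1,3),np.zeros(3),np.zeros(3),np.array(p["camera_matrix"]),np.array(p["D"],float))[0].ravel()
def tri(rs):
    A=np.zeros((3,3));b=np.zeros(3)
    for o,d in rs:
        P=np.eye(3)-np.outer(d,d);A+=P;b+=P@o
    X=np.linalg.solve(A,b); return X,[np.linalg.norm(np.cross(X-o,d)) for o,d in rs]
def save(p,n,box=None,s=1):
    im=p["color"][...,::-1]
    if box: im=im[box[1]:box[3],box[0]:box[2]]
    cv2.imwrite(n,cv2.resize(im,None,fx=s,fy=s,interpolation=cv2.INTER_CUBIC))
E
cat > a.py <<'E'
from h import *
np.set_printoptions(precision=4,suppress=True)
ob=robot.get_obs(); print(ob["tool_pos"],ob["ee_rot"])
P={}
for n in("scene","top","wrist"):
    p=eyes.snapshot(n);P[n]=p
    print(n,p.get("eye"))
    if n!="wrist": save(p,f"pics/{n}0.png")
    for q in("lid","lid_grip","lid_pin","rotor","hub_top","hub_gap","seal_top"):
        r=models.tip_of(p,q); print(q,[(np.round(d["xy"],1).tolist(),round(d["confidence"],2)) for d in r[:4]])
E
python3 a.py
```

```text
[0.2241 0.5021 0.4035] [-3.1394 -0.0002  2.7218]
scene [ 1.0682 -0.5096  0.7062]
lid [([368.8, 195.7], 0.74)]
lid_grip [([368.7, 170.0], 0.66), ([221.9, 243.1], 0.28)]
lid_pin [([372.7, 190.2], 0.87)]
rotor [([122.0, 341.4], 0.92), ([225.7, 271.0], 0.73)]
hub_top [([222.3, 243.0], 0.59)]
hub_gap [([105.1, 320.8], 0.71), ([223.7, 251.2], 0.6), ([221.9, 242.2], 0.26)]
seal_top [([225.3, 238.6], 0.87), ([105.0, 313.2], 0.84)]
top [ 0.5653 -0.0655  0.9841]
lid [([194.7, 268.4], 0.59)]
lid_grip [([186.6, 270.2], 0.93)]
lid_pin [([191.7, 259.8], 0.65)]
rotor [([467.8, 285.4], 0.66), ([369.7, 282.2], 0.62)]
hub_top [([482.0, 289.2], 0.9), ([370.1, 284.7], 0.71), ([209.9, 179.0], 0.21)]
hub_gap [([376.1, 275.3], 0.6)]
seal_top [([375.3, 288.6], 0.88), ([488.2, 285.3], 0.6)]
wrist None
lid []
lid_grip []
lid_pin []
rotor []
hub_top []
hub_gap []
seal_top []
```

View pics/top0.png

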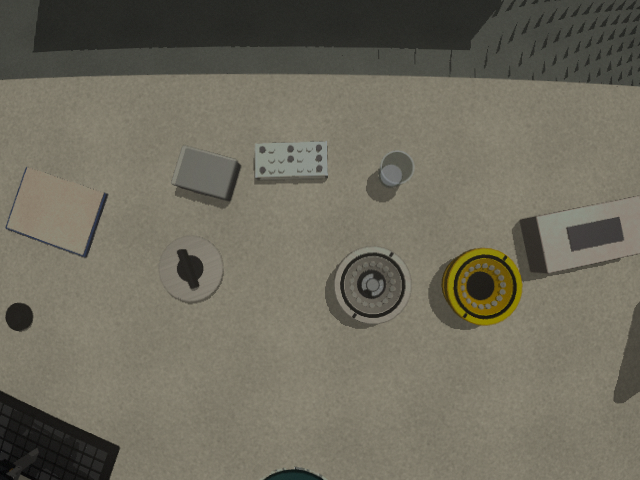

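View pics/scene0.png

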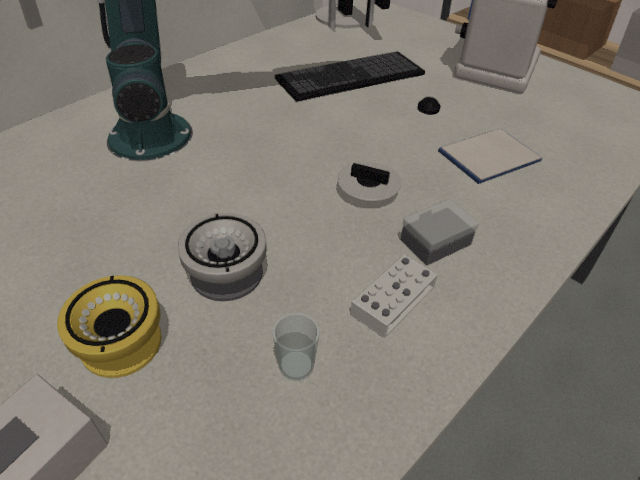

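Lid candidates: only the plate with a black bar at top (188,269) / scene (369,180). Rotor candidates: grey at top (372,285) / scene (223,245), and the yellow look-alike at top (483,287) / scene (112,315). I choose the grey one. Its index marks are at about (391,254) and (353,316) in the top view.

```bash
cat > b.py <<'E'
from h import *
np.set_printoptions(precision=4,suppress=True)
t=eyes.snapshot("top"); s=eyes.snapshot("scene")
print("grip",tri([ray(t,[187.5,269.5]),ray(s,[369.5,172])]))
print("grip net",tri([ray(t,[186.6,270.2]),ray(s,[368.7,170])]))
print("seal/hub",tri([ray(t,[372.5,284.5]),ray(s,[222.5,243])]))
for a,b,z in(([182,251],[196.5,289],.063),([391,254],[353,316],.085)):
    A,B=atz(t,a,z),atz(t,b,z); d=A-B; print(A,B,(A+B)/2,np.linalg.norm(d),np.degrees(np.arctan2(d[1],d[0])))
for p,n,z in((t,"top",.033),(s,"sc",.033)):
    for q in("lid","rotor"):
        for m in models.masks_of(p,q)[:3]:
            c,_=cv2.findContours(m["mask"].astype(np.uint8),0,1); c=max(c,key=cv2.contourArea); e=cv2.fitEllipse(c)
            print(n,q,round(m["confidence"],2),np.array(e[0]),e[1],atz(p,e[0],.033 if q=="lid" else .085))
im=np.hstack([cv2.resize(t["color"][225:335,140:240],None,fx=4,fy=4,interpolation=2),cv2.resize(t["color"][230:340,322:422],None,fx=4,fy=4,interpolation=2)])
cv2.imwrite("pics/crop1.png",np.clip(im[...,::-1].astype(float)*1.5,0,255))
E
python3 b.py
```

```text
grip (array([0.5361, 0.2263, 0.0473]), [np.float64(0.0015119373816679835), np.float64(0.0015119373816678077)])
grip net (array([0.5342, 0.2262, 0.0519]), [np.float64(0.0008014777875393149), np.float64(0.000801477787539245)])
seal/hub (array([ 0.5127, -0.1561,  0.0772]), [np.float64(0.0013744660195960992), np.float64(0.0013744660195960984)])
[0.5732 0.2329 0.063 ] [0.4961 0.2005 0.063 ] [0.5346 0.2167 0.063 ] 0.0837148011590957 22.804767543361574
[ 0.5731 -0.1927  0.085 ] [ 0.4497 -0.1184  0.085 ] [ 0.5114 -0.1556  0.085 ] 0.1440627807106063 -31.053634536320775
top lid 0.94 [190.5895 267.6992] (63.92166519165039, 65.12796783447266) [0.5385 0.223  0.033 ]
top rotor 0.86 [482.06   285.9639] (76.0291748046875, 80.23578643798828) [ 0.5111 -0.3768  0.085 ]
top rotor 0.77 [372.5046 284.6165] (77.7423095703125, 78.6006851196289) [ 0.512  -0.1564  0.085 ]
sc lid 0.95 [369.2931 181.1033] (36.90980529785156, 63.52060317993164) [0.5464 0.2176 0.033 ]
sc rotor 0.96 [222.994  254.8517] (88.11820983886719, 88.96771240234375) [ 0.544  -0.1771  0.085 ]
sc rotor 0.6 [111.3952 325.3906] (100.18468475341797, 102.60137176513672) [ 0.5423 -0.3923  0.085 ][ WARN:0@5.353] global loadsave.cpp:1063 imwrite_ Unsupported depth image for selected encoder is fallbacked to CV_8U.
```

View pics/crop1.png

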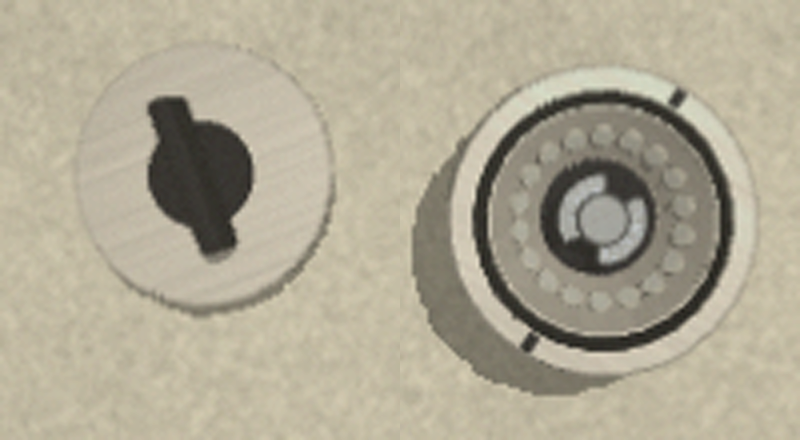

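The crop confirms the lid on its own with its bar at about +19…23°, and the grey rotor with steel hub, lugs and index marks at about -31°. Next I work out the first move.

```bash
cat > go.py <<'E'
import sys
from h import *
np.set_printoptions(precision=4,suppress=True)
x,y,z,yaw=map(float,sys.argv[1:5]); ob=robot.get_obs()
Rt=R.from_euler('xyz',ob["ee_rot"]); Rg=R.from_euler('xyz',[np.pi,0,np.radians(yaw)])
print("t",ob["time"],"pos",np.array(ob["tool_pos"]),"yaw",np.degrees(ob["ee_rot"][2]),"j6",ob["joint_positions"][5],"F",np.array(ob["wrist_force"]),"M",np.array(ob["wrist_torque"]),"w",ob["width"])
d=np.array([x,y,z])-ob["tool_pos"]
print("shift mm now:",Rt.inv().apply(d)*1000,"| after turn:",Rg.inv().apply(d)*1000,"| rotvec",(Rt.inv()*Rg).as_rotvec())
E
python3 go.py 0.52 0.222 0.38 199
```

```text
t 1.5 pos [0.2242 0.5022 0.4047] yaw 155.94911066515988 j6 -0.10311752552437631 F [-0.1079 -0.2072 -0.4293] M [-0.009   0.0443 -0.0045] w 0.09400737077555775
shift mm now: [-384.3678 -135.3398   24.6622] | after turn: [-188.4863 -361.2868   24.6662] | rotvec [ 0.     -0.     -0.7514]
```

>>> {"method": "step_arm", "body": {"commands": [[[-38, -13.5, 2.5, 0, 0, 0, 94], [-38, -13.5, 2.5, 0, 0, 0, 94], [-38, -13.5, 2.5, 0, 0, 0, 94], [-38, -13.5, 2.5, 0, 0, 0, 94], [-38, -13.5, 2.5, 0, 0, 0, 94], [-38, -13.5, 2.5, 0, 0, 0, 94], [-38, -13.5, 2.5, 0, 0, 0, 94], [-38, -13.5, 2.5, 0, 0, 0, 94], [-38, -13.5, 2.5, 0, 0, 0, 94], [-38, -13.5, 2.5, 0, 0, 0, 94], [0, 0, 0, 0, 0, -0.15, 94], [0, 0, 0, 0, 0, -0.15, 94], [0, 0, 0, 0, 0, -0.15, 94], [0, 0, 0, 0, 0, -0.15, 94], [0, 0, 0, 0, 0, -0.15, 94], [0, 0, 0, 0, 0, 0, 94], [0, 0, 0, 0, 0, 0, 94]]]}}

```text
time: 3.62
tool_pos: [0.5162, 0.2241, 0.3797]
ee_rot: [3.141, 0.0, -2.814]
wrist_force: [0.2, 0.2, -0.2]
width: 0.0939
finger_force: 0.0
```

```bash
cat > w.py <<'E'
import sys
from h import *
np.set_printoptions(precision=4,suppress=True)
ob=robot.get_obs(); p=eyes.snapshot("wrist"); np.save("last.npy",dict(p=p,ob=ob),allow_pickle=True)
print(ob["time"],np.array(ob["tool_pos"]),np.degrees(ob["ee_rot"]),"cam",cam(p,ob)[0])
for q in sys.argv[2:]:
    print(q,[(np.round(d["xy"],1).tolist(),round(d["confidence"],2)) for d in models.tip_of(p,q)[:4]])
im=p["color"][...,::-1]; cv2.imwrite(sys.argv[1],np.clip(im*1.4,0,255).astype(np.uint8))
E
python3 w.py pics/w1.png lid_grip lid lid_pin; python3 go.py 0.535 0.222 0.3 199
```

```text
3.625 [0.5162 0.2241 0.3797] [ 179.9936    0.0054 -161.2032] cam [0.4384 0.1973 0.3598]
lid_grip [([317.8, 249.9], 0.84)]
lid [([325.6, 230.8], 0.86)]
lid_pin [([324.2, 247.9], 0.62)]
t 3.825 pos [0.5161 0.2241 0.3797] yaw -161.12145666598087 j6 -1.5914248823227393 F [ 0.4596 -0.389  -0.4902] M [ 0.0372 -0.0269 -0.0049] w 0.09410452213774417
shift mm now: [-17.1485  -8.1016  79.7088] | after turn: [-17.1394  -8.1326  79.7076] | rotvec [ 0.0001  0.0001 -0.0021]
```

View pics/w1.png

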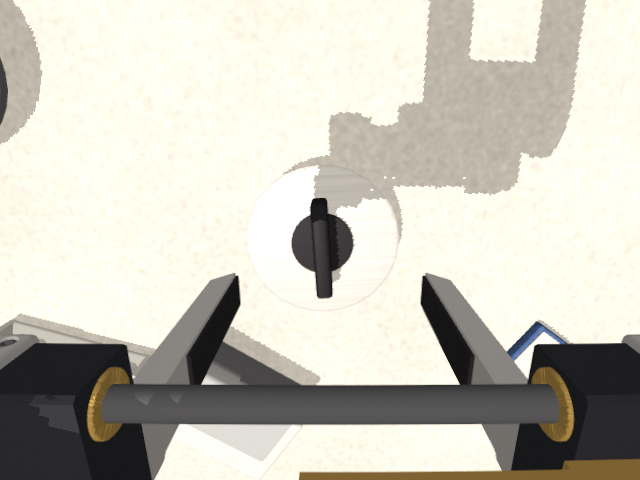

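Wrist view: the bar runs from about (319,203) to (325,295), centred between the fingers but slightly skewed. Disc centre is near (322,242).

```bash
cat > c.py <<'E'
from h import *
np.set_printoptions(precision=4,suppress=True)
L=np.load("last.npy",allow_pickle=True).item();p,ob=L["p"],L["ob"]
A,B=atz(p,[319,200],.063,ob),atz(p,[324.5,293],.063,ob);d=A-B
print(A,B,(A+B)/2,np.linalg.norm(d),np.degrees(np.arctan2(d[1],d[0])))
t=eyes.snapshot("top")
print(tri([ray(p,[317.8,249.9],ob),ray(t,[186.6,270.2])]))
g=cv2.cvtColor(p["color"],cv2.COLOR_RGB2GRAY)
m=(g<60).astype(np.uint8); m[:170]=0;m[310:]=0;m[:,:260]=0;m[:,380:]=0
for v in range(200,300,8): 
    c=np.where(m[v])[0]; print(v,c.min() if len(c) else None,c.max() if len(c) else None)
for pt in([.535,.222,.033],[.5345,.2195,.033]): print(proj(p,pt,ob),proj(t,pt))
E
python3 c.py
```

```text
[0.4973 0.2078 0.063 ] [0.5728 0.2378 0.063 ] [0.5351 0.2228 0.063 ] 0.08121128872412696 -158.3479619141183
(array([0.5344, 0.2193, 0.0723]), [np.float64(7.496594863666455e-05), np.float64(7.496594863656947e-05)])
200 312 326
208 311 326
216 308 335
224 299 345
232 294 349
240 292 351
248 293 351
256 296 349
264 302 342
272 316 331
280 316 331
288 317 331
296 318 330
[321.748 237.324] [191.0248 269.3491]
[319.2969 235.9686] [192.1773 269.6083]
```

>>> {"method": "step_arm", "body": {"commands": [[[-17.5, -7.3, 0, 0, 0, -0.05, 94], [0, 0, 24, 0, 0, 0, 94], [0, 0, 24, 0, 0, 0, 94], [0, 0, 24, 0, 0, 0, 94], [0, 0, 24, 0, 0, 0, 94], [0, 0, 24, 0, 0, 0, 94], [0, 0, 12, 0, 0, 0, 94], [0, 0, 8, 0, 0, 0, 94], [0, 0, 3, 0, 0, 0, 94], [0, 0, 0, 0, 0, 0, 94]]]}}

```text
time: 5.12
tool_pos: [0.5353, 0.2229, 0.2373]
ee_rot: [3.142, 0.001, -2.761]
wrist_force: [0.3, -0.2, 0.1]
width: 0.0942
finger_force: 0.0
```

```bash
python3 w.py pics/w2.png lid_grip; python3 go.py 0.535 0.2228 0.236 201.7
```

```text
5.125 [0.5353 0.2229 0.2373] [ 179.9999    0.0627 -158.2192] cam [0.4591 0.1921 0.2173]
lid_grip [([328.5, 307.9], 0.58)]
t 5.225 pos [0.5353 0.223  0.2376] yaw -158.21594427962654 j6 -1.654154182312283 F [0.4042 1.1856 0.3705] M [0.0029 0.0238 0.0097] w 0.09397693258534517
shift mm now: [ 0.3813 -0.0192  1.5696] | after turn: [ 0.3788 -0.0198  1.5702] | rotvec [-0.0001  0.0016  0.0015]
```

View pics/w2.png

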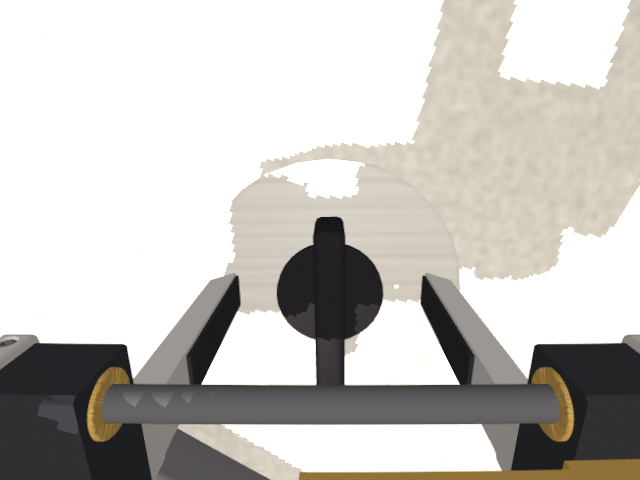

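The bar is centred between the fingers (column about 330) and parallel to them. Closing the gripper, then lifting.

>>> {"method": "step_arm", "body": {"commands": [[[0, 0, 1.5, 0, 0, 0, 60], [0, 0, 0, 0, 0, 0, 20], [0, 0, 0, 0, 0, 0, 4], [0, 0, 0, 0, 0, 0, 4], [0, 0, 0, 0, 0, 0, 4], [0, 0, 0, 0, 0, 0, 4], [0, 0, 0, 0, 0, 0, 4], [0, 0, 0, 0, 0, 0, 4]]]}}

```text
time: 6.22
tool_pos: [0.5351, 0.2229, 0.2352]
ee_rot: [3.142, 0.0, -2.761]
wrist_force: [-0.6, -0.1, 0.1]
width: 0.0173
finger_force: 0.0
```

>>> {"method": "step_arm", "body": {"commands": [[[0, 0, -4, 0, 0, 0, 4], [0, 0, -10, 0, 0, 0, 4], [0, 0, -20, 0, 0, 0, 4], [0, 0, -20, 0, 0, 0, 4], [0, 0, -20, 0, 0, 0, 4], [0, 0, -20, 0, 0, 0, 4], [0, 0, -20, 0, 0, 0, 4], [0, 0, 0, 0, 0, 0, 4], [0, 0, 0, 0, 0, 0, 4]]]}}

```text
time: 7.35
tool_pos: [0.5348, 0.2228, 0.3484]
ee_rot: [3.141, -0.001, -2.761]
wrist_force: [0.3, -0.1, -2.3]
width: 0.0137
finger_force: 30.0
```

```bash
python3 go.py 0.512 -0.156 0.35 149
```

```text
t 7.35 pos [0.5348 0.2228 0.3484] yaw -158.21347507416905 j6 -1.6541677716835694 F [ 0.3279 -0.1301 -2.3177] M [ 0.0055  0.0241 -0.0351] w 0.013697657760631289
shift mm now: [ 161.8097 -343.2854   -1.4706] | after turn: [-175.5294 -336.4763   -1.5987] | rotvec [-0.0004 -0.0012  0.9213]
```

>>> {"method": "step_arm", "body": {"commands": [[[3, -12, -0.7, 0, 0, 0, 4], [7.2, -30, -0.7, 0, 0, 0, 4], [7.2, -30, -0.7, 0, 0, 0, 4], [7.2, -30, -0.7, 0, 0, 0, 4], [7.2, -30, -0.7, 0, 0, 0, 4], [7.2, -30, -0.7, 0, 0, 0, 4], [7.2, -30, -0.7, 0, 0, 0, 4], [7.2, -30, -0.7, 0, 0, 0, 4], [7.2, -30, -0.7, 0, 0, 0, 4], [7.2, -30, -0.7, 0, 0, 0, 4], [7.2, -30, -0.7, 0, 0, 0, 4], [7.2, -30, -0.7, 0, 0, 0, 4], [7.2, -30, -0.7, 0, 0, 0, 4], [7.2, -30, -0.7, 0, 0, 0, 4], [4, -20, -0.7, 0, 0, 0, 4], [0, 0, 0, 0, 0, 0, 4]]]}}

```text
time: 9.35
tool_pos: [0.5981, -0.2078, 0.3588]
ee_rot: [3.14, -0.001, -2.764]
wrist_force: [-0.4, 0.0, -2.1]
width: 0.0134
finger_force: 30.0
```

>>> {"method": "step_arm", "body": {"commands": [[[0, 0, 0, 0, 0, 0.1, 4], [0, 0, 0, 0, 0, 0.14, 4], [0, 0, 0, 0, 0, 0.14, 4], [0, 0, 0, 0, 0, 0.14, 4], [0, 0, 0, 0, 0, 0.14, 4], [0, 0, 0, 0, 0, 0.14, 4], [0, 0, 0, 0, 0, 0.12, 4], [0, 0, 0, 0, 0, 0, 4], [0, 0, 0, 0, 0, 0, 4]]]}}

```text
time: 10.48
tool_pos: [0.5983, -0.2056, 0.3596]
ee_rot: [3.141, -0.0, 2.604]
wrist_force: [0.2, -0.0, -3.3]
width: 0.0142
finger_force: 30.0
```

```bash
python3 w.py pics/w3.png hub_top hub_gap seal_top; python3 go.py 0.512 -0.156 0.35 149
```

```text
10.475 [ 0.5983 -0.2056  0.3596] [179.9818  -0.0185 149.2203] cam [ 0.5278 -0.1633  0.3398]
hub_top [([65.0, 266.1], 0.67)]
hub_gap [([324.4, 126.6], 0.58), ([62.3, 284.4], 0.57)]
seal_top [([56.7, 269.1], 0.84), ([328.7, 129.0], 0.38)]
t 10.675 pos [ 0.5983 -0.2062  0.3597] yaw 149.11752115038183 j6 -1.453264929132351 F [ 0.3652  0.3093 -3.0771] M [0.0216 0.0109 0.0059] w 0.013883489953610079
shift mm now: [99.7976 -1.2202  9.6708] | after turn: [99.7956 -1.4233  9.6637] | rotvec [ 0.0002 -0.0001  0.0021]
```

View pics/w3.png

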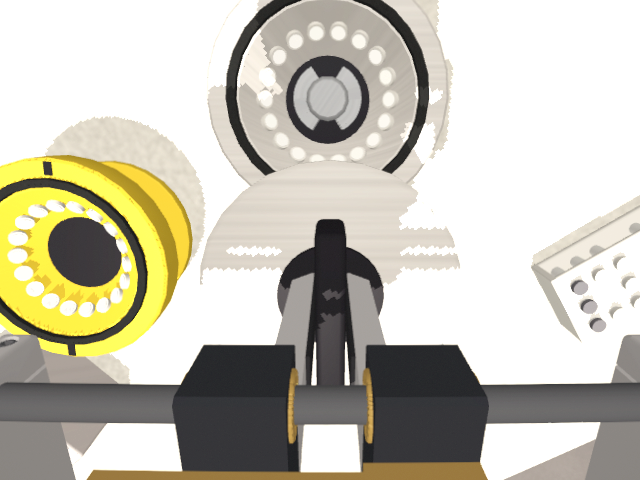

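The grey rotor's hub is at about (327,98), its gaps pointing up and down the image, in line with the bar. The lid is held straight, with its disc at (330,292) as before the lift.

```bash
cat > d.py <<'E'
from h import *
np.set_printoptions(precision=4,suppress=True)
L=np.load("last.npy",allow_pickle=True).item();p,ob=L["p"],L["ob"]
t=eyes.snapshot("top")
print("hub wrist",atz(p,[327.5,97.5],.083,ob)); print("hub top",atz(t,[322+603/4,230+220/4],.083))
print(tri([ray(p,[327.5,97.5],ob),ray(t,[322+603/4,230+220/4])]))
g=cv2.cvtColor(p["color"],cv2.COLOR_RGB2GRAY)
# hub dark ring
m=(g<70).astype(np.uint8); m[140:]=0
c,_=cv2.findContours(m[50:148,280:375],0,1); c=max(c,key=cv2.contourArea)
e=cv2.fitEllipse(c+np.array([[280,50]])); print(e)
# lugs brightness by polar angle about hub
for z,rad in((.080,.0185),):
    H=atz(p,[327.5,97.5],.083,ob)
    a=np.arange(0,360,4); v=[]
    for k in np.radians(a):
        u=proj(p,[H[0]+rad*np.cos(k),H[1]+rad*np.sin(k),z],ob); v.append(int(g[int(round(u[1])),int(round(u[0]))]))
    print(list(zip(a.tolist(),v)))
E
python3 d.py
```

```text
hub wrist [ 0.5135 -0.1567  0.083 ]
hub top [ 0.5128 -0.3584  0.083 ]
(array([ 0.5459, -0.1715,  0.6581]), [np.float64(0.00039210703661006534), np.float64(0.00039210703661013836)])
((327.2156066894531, 98.52484130859375), (82.26383209228516, 85.11668395996094), 175.07933044433594)
[(0, 141), (4, 142), (8, 142), (12, 143), (16, 142), (20, 142), (24, 142), (28, 142), (32, 143), (36, 143), (40, 142), (44, 143), (48, 142), (52, 143), (56, 141), (60, 137), (64, 137), (68, 137), (72, 138), (76, 138), (80, 139), (84, 140), (88, 140), (92, 142), (96, 141), (100, 142), (104, 142), (108, 143), (112, 144), (116, 141), (120, 140), (124, 94), (128, 37), (132, 36), (136, 36), (140, 37), (144, 36), (148, 36), (152, 36), (156, 36), (160, 36), (164, 36), (168, 36), (172, 37), (176, 101), (180, 143), (184, 143), (188, 145), (192, 144), (196, 144), (200, 143), (204, 144), (208, 143), (212, 143), (216, 143), (220, 143), (224, 142), (228, 143), (232, 143), (236, 142), (240, 139), (244, 137), (248, 137), (252, 136), (256, 137), (260, 137), (264, 139), (268, 139), (272, 140), (276, 140), (280, 140), (284, 141), (288, 141), (292, 141), (296, 137), (300, 135), (304, 65), (308, 34), (312, 32), (316, 33), (320, 33), (324, 32), (328, 33), (332, 33), (336, 33), (340, 32), (344, 32), (348, 32), (352, 70), (356, 130)]
```

```bash
cat > e.py <<'E'
from h import *
np.set_printoptions(precision=1,suppress=True)
L=np.load("last.npy",allow_pickle=True).item();p,ob=L["p"],L["ob"]
Rt=R.from_euler('xyz',ob["ee_rot"])
for q in([.07,0,.202],[.07,0,.206],[.072,0,.202],[.042,0,.172],[.042,0,.176],[.042,.007,.172],[.042,-.007,.172],[0,.07,.202],[0,-.07,.202]): print(q,proj(p,Rt.apply(q)+ob["tool_pos"],ob))
g=cv2.cvtColor(p["color"],cv2.COLOR_RGB2GRAY)
print(g[205:250:3,330]); print(g[145:175:2,280]);print([ (np.where(g[v,290:370]<60)[0][[0,-1]]+290).tolist() for v in(222,226,230,235,240)])
save(p,"pics/c4.png",(190,140,470,320),2.5)
E
python3 e.py; python3 go.py 0.5132 -0.1565 0.36 149.2
```

```text
[0.07, 0, 0.202] [329.7 149.6]
[0.07, 0, 0.206] [329.7 149. ]
[0.072, 0, 0.202] [329.7 145.2]
[0.042, 0, 0.172] [329.6 223.2]
[0.042, 0, 0.176] [329.6 220.8]
[0.042, 0.007, 0.172] [346.4 223.2]
[0.042, -0.007, 0.172] [312.8 223.2]
[0, 0.07, 0.202] [462.9 285.9]
[0, -0.07, 0.202] [196.6 285.9]
[156 155 157 160 159  19  19  19  20  20  23  26  26  27  28]
[169 137 137 147 147 145 145 145 147 148 148 145 141 156 156]
[[318, 342], [316, 343], [316, 344], [315, 344], [315, 345]]
t 10.725 pos [ 0.5983 -0.2063  0.3596] yaw 149.1020072679452 j6 -1.4531396896315965 F [-0.123  -0.5479 -3.2857] M [-0.0255  0.0204 -0.0263] w 0.013740648301638491
shift mm now: [98.5442 -0.9678 -0.351 ] | after turn: [98.5456 -0.7993 -0.3632] | rotvec [ 0.0001 -0.0001 -0.0017]
```

View pics/c4.png

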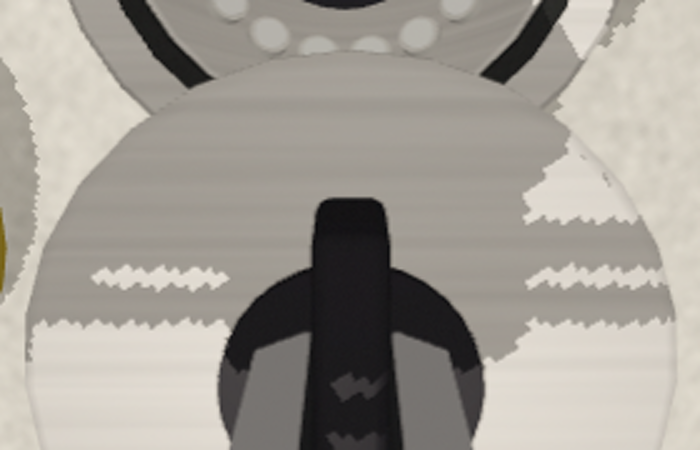

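The lid sits about 5 mm back along the tool's -x in the grip: far plate edge at row 161 against 149.6 predicted, and the bar end is off the same way. It also hangs about 3 mm low. I allow for both and check from above with the top camera.

>>> {"method": "step_arm", "body": {"commands": [[[12, -0.2, 0, 0, 0, 0, 4], [20, -0.2, 0, 0, 0, 0, 4], [20, -0.2, 0, 0, 0, 0, 4], [20, -0.2, 0, 0, 0, 0, 4], [20, -0.2, 0, 0, 0, 0, 4], [11.4, -0.2, 0, 0, 0, 0, 4], [0, 0, 10, 0, 0, 0, 4], [0, 0, 10, 0, 0, 0, 4], [0, 0, 0, 0, 0, 0, 4], [0, 0, 0, 0, 0, 0, 4]]]}}

```text
time: 11.98
tool_pos: [0.5093, -0.1545, 0.3393]
ee_rot: [-3.142, -0.001, 2.602]
wrist_force: [-0.1, 0.7, -2.8]
width: 0.0138
finger_force: 30.0
```

```bash
cat > f.py <<'E'
from h import *
np.set_printoptions(precision=4,suppress=True)
for n in("top","scene"):
    p=eyes.snapshot(n)
    if n=="top": save(p,"pics/t5.png",(300,200,460,340),4)
    else: save(p,"pics/s5.png",(150,150,310,310),3.5)
    for m in models.masks_of(p,"lid")[:2]:
        c,_=cv2.findContours(m["mask"].astype(np.uint8),0,1); c=max(c,key=cv2.contourArea); e=cv2.fitEllipse(c)
        print(n,round(m["confidence"],2),e,atz(p,e[0],.1335))
    if n=="top": print([proj(p,[.512,-.156,.1]),proj(p,[.512+.07,-.156,.1335]),proj(p,[.512-.07,-.156,.1335])])
E
python3 f.py; python3 go.py 0.509 -0.1542 0.34 149.2
```

```text
top 0.93 ((382.843017578125, 259.49298095703125), (17.147499084472656, 47.044551849365234), 106.03579711914062) [ 0.5622 -0.1706  0.1335]
[array([373.0721, 285.1012]), array([375.2021, 248.8627]), array([374.5022, 323.7011])]
scene 0.93 ((218.41171264648438, 222.6889190673828), (51.58213806152344, 82.79693603515625), 82.04268646240234) [ 0.5199 -0.1613  0.1335]
t 12.175 pos [ 0.5092 -0.1544  0.34  ] yaw 149.06473712578372 j6 -1.4318215529167908 F [-0.6635  0.0488 -1.7672] M [ 0.0333 -0.0114 -0.0254] w 0.01379568369177907
shift mm now: [ 0.2321  0.0384 -0.0254] | after turn: [ 0.232   0.039  -0.0253] | rotvec [ 0.0002  0.0007 -0.0024]
```

View pics/s5.png

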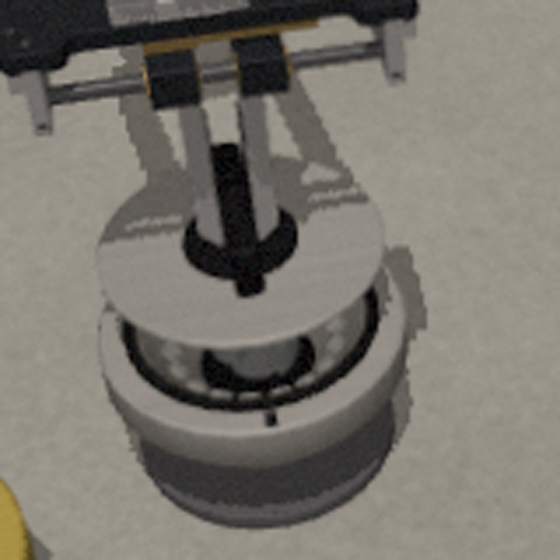

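```bash
cat > g.py <<'E'
from h import *
np.set_printoptions(precision=2,suppress=True)
p=eyes.snapshot("scene")
def circ(x,y,z,r):
    q=np.array([proj(p,[x+r*np.cos(a),y+r*np.sin(a),z]) for a in np.linspace(0,6.28,73)])
    return (np.r_[q[:,0].min(),q[:,0].max(),q[:,1].max()]-[150,150,150])*3.5
print("rim",circ(.5128,-.1564,.085,.078))
for z in(.130,.134): print("lid",z,circ(.5128,-.1564,z,.07))
print("d/dx",circ(.5178,-.1564,.13,.07)-circ(.5128,-.1564,.13,.07),"d/dy",circ(.5128,-.1514,.13,.07)-circ(.5128,-.1564,.13,.07))
E
python3 g.py
```

```text
rim [ 92.81 403.96 429.42]
lid 0.13 [ 93.78 383.24 350.21]
lid 0.134 [ 92.39 382.79 344.02]
d/dx [5.96 6.8  5.54] d/dy [ 8.56  7.69 -5.41]
```

>>> {"method": "step_arm", "body": {"commands": [[[0, 0, 5, 0, 0, 0, 4], [0, 0, 5, 0, 0, 0, 4], [0, 0, 4, 0, 0, 0, 4], [0, 0, 3, 0, 0, 0, 4], [0, 0, 2, 0, 0, 0, 4], [0, 0, 1, 0, 0, 0, 4], [0, 0, 1, 0, 0, 0, 4], [0, 0, 0, 0, 0, 0, 4]]]}}

```text
time: 13.22
tool_pos: [0.509, -0.1542, 0.3187]
ee_rot: [3.141, 0.0, 2.602]
wrist_force: [-0.0, 0.3, -2.7]
width: 0.0136
finger_force: 30.0
```

>>> {"method": "step_arm", "body": {"commands": [[[0, 0, 1, 0, 0, 0, 4], [0, 0, 1, 0, 0, 0, 4], [0, 0, 1, 0, 0, 0, 4], [0, 0, 0, 0, 0, 0, 4]]]}}

```text
time: 13.72
tool_pos: [0.5089, -0.1542, 0.3155]
ee_rot: [3.142, -0.0, 2.602]
wrist_force: [0.9, 0.5, -2.9]
width: 0.0137
finger_force: 30.0
```

>>> {"method": "step_arm", "body": {"commands": [[[0, 0, 1, 0, 0, 0, 4], [0, 0, 1, 0, 0, 0, 4], [0, 0, 0, 0, 0, 0, 4]]]}}

```text
time: 14.1
tool_pos: [0.5089, -0.1542, 0.3135]
ee_rot: [3.142, -0.0, 2.602]
wrist_force: [0.7, -0.1, -2.2]
width: 0.0137
finger_force: 30.0
```

>>> {"method": "step_arm", "body": {"commands": [[[0, 0, 1, 0, 0, 0, 4], [0, 0, 1, 0, 0, 0, 4], [0, 0, 0, 0, 0, 0, 4]]]}}

```text
time: 14.48
tool_pos: [0.5089, -0.1542, 0.3115]
ee_rot: [3.142, -0.0, 2.602]
wrist_force: [0.1, -1.5, -2.5]
width: 0.0138
finger_force: 30.0
```

>>> {"method": "step_arm", "body": {"commands": [[[0, 0, 1, 0, 0, 0, 4], [0, 0, 1, 0, 0, 0, 4], [0, 0, 0, 0, 0, 0, 4]]]}}

```text
time: 14.85
tool_pos: [0.5089, -0.1542, 0.3095]
ee_rot: [3.142, -0.0, 2.602]
wrist_force: [-0.5, 0.2, -3.3]
width: 0.0137
finger_force: 30.0
```

>>> {"method": "step_arm", "body": {"commands": [[[0, 0, 1, 0, 0, 0, 4], [0, 0, 1, 0, 0, 0, 4], [0, 0, 0, 0, 0, 0, 4]]]}}

```text
time: 15.22
tool_pos: [0.5089, -0.1542, 0.3075]
ee_rot: [3.142, -0.0, 2.602]
wrist_force: [-1.1, 0.2, -3.9]
width: 0.0138
finger_force: 30.0
```

>>> {"method": "step_arm", "body": {"commands": [[[0, 0, 1, 0, 0, 0, 4], [0, 0, 1, 0, 0, 0, 4], [0, 0, 0, 0, 0, 0, 4]]]}}

```text
time: 15.6
tool_pos: [0.5089, -0.1542, 0.3055]
ee_rot: [3.142, -0.0, 2.602]
wrist_force: [-0.5, -0.3, -3.0]
width: 0.0139
finger_force: 30.0
```

>>> {"method": "step_arm", "body": {"commands": [[[0, 0, 1, 0, 0, 0, 4], [0, 0, 1, 0, 0, 0, 4], [0, 0, 0, 0, 0, 0, 4]]]}}

```text
time: 15.98
tool_pos: [0.5089, -0.1542, 0.3035]
ee_rot: [3.142, -0.0, 2.602]
wrist_force: [0.5, -0.4, -3.2]
width: 0.0142
finger_force: 30.0
```

>>> {"method": "step_arm", "body": {"commands": [[[0, 0, 0.7, 0, 0, 0, 4], [0, 0, 0, 0, 0, 0, 4], [0, 0, 0, 0, 0, 0, 4]]]}}

```text
time: 16.35
tool_pos: [0.509, -0.1542, 0.303]
ee_rot: [3.142, 0.0, 2.602]
wrist_force: [0.4, 0.7, -2.6]
width: 0.0138
finger_force: 30.0
```

>>> {"method": "step_arm", "body": {"commands": [[[0, 0, 0.7, 0, 0, 0, 4], [0, 0, 0, 0, 0, 0, 4]]]}}

```text
time: 16.6
tool_pos: [0.5089, -0.1542, 0.3022]
ee_rot: [3.142, -0.0, 2.602]
wrist_force: [1.2, 0.1, -3.6]
width: 0.0138
finger_force: 30.0
```

>>> {"method": "step_arm", "body": {"commands": [[[0, 0, 0.7, 0, 0, 0, 4], [0, 0, 0, 0, 0, 0, 4]]]}}

```text
time: 16.85
tool_pos: [0.5089, -0.1542, 0.3015]
ee_rot: [3.142, -0.0, 2.602]
wrist_force: [-0.0, 0.3, -1.8]
width: 0.0143
finger_force: 30.0
```

>>> {"method": "step_arm", "body": {"commands": [[[0, 0, 0.5, 0, 0, 0, 4], [0, 0, 0, 0, 0, 0, 4]]]}}

```text
time: 17.1
tool_pos: [0.5089, -0.1542, 0.301]
ee_rot: [3.142, -0.0, 2.602]
wrist_force: [-0.1, 0.6, -3.0]
width: 0.0139
finger_force: 30.0
```

>>> {"method": "step_arm", "body": {"commands": [[[0, 0, 0.5, 0, 0, 0, 4], [0, 0, 0, 0, 0, 0, 4]]]}}

```text
time: 17.35
tool_pos: [0.5089, -0.1542, 0.3005]
ee_rot: [3.142, -0.0, 2.602]
wrist_force: [0.5, -0.4, -2.2]
width: 0.0138
finger_force: 30.0
```

>>> {"method": "step_arm", "body": {"commands": [[[0, 0, 0.5, 0, 0, 0, 4], [0, 0, 0, 0, 0, 0, 4]]]}}

```text
time: 17.6
tool_pos: [0.5089, -0.1542, 0.3]
ee_rot: [3.142, -0.0, 2.602]
wrist_force: [0.3, 0.8, -3.7]
width: 0.014
finger_force: 30.0
```

>>> {"method": "step_arm", "body": {"commands": [[[0, 0, 0.5, 0, 0, 0, 4], [0, 0, 0, 0, 0, 0, 4]]]}}

```text
time: 17.85
tool_pos: [0.5089, -0.1542, 0.2995]
ee_rot: [3.142, -0.0, 2.602]
wrist_force: [-0.1, -0.3, -2.8]
width: 0.014
finger_force: 30.0
```

>>> {"method": "step_arm", "body": {"commands": [[[0, 0, 0.5, 0, 0, 0, 4], [0, 0, 0, 0, 0, 0, 4]]]}}

```text
time: 18.1
tool_pos: [0.5089, -0.1542, 0.299]
ee_rot: [3.141, -0.0, 2.602]
wrist_force: [-0.0, 0.3, -2.5]
width: 0.0137
finger_force: 30.0
```

>>> {"method": "step_arm", "body": {"commands": [[[0, 0, 0.5, 0, 0, 0, 4], [0, 0, 0, 0, 0, 0, 4]]]}}

```text
time: 18.35
tool_pos: [0.5089, -0.1542, 0.2985]
ee_rot: [3.142, -0.0, 2.602]
wrist_force: [-0.2, -0.2, -2.7]
width: 0.0138
finger_force: 30.0
```

>>> {"method": "step_arm", "body": {"commands": [[[0, 0, 0.5, 0, 0, 0, 4], [0, 0, 0, 0, 0, 0, 4]]]}}

```text
time: 18.6
tool_pos: [0.5089, -0.1542, 0.298]
ee_rot: [3.142, -0.0, 2.602]
wrist_force: [0.5, -0.5, -2.9]
width: 0.014
finger_force: 30.0
```

>>> {"method": "step_arm", "body": {"commands": [[[0, 0, 0.4, 0, 0, 0, 4], [0, 0, 0, 0, 0, 0, 4]]]}}

```text
time: 18.85
tool_pos: [0.509, -0.1542, 0.2977]
ee_rot: [3.141, 0.0, 2.602]
wrist_force: [-0.4, 0.2, -2.3]
width: 0.0141
finger_force: 30.0
```

>>> {"method": "step_arm", "body": {"commands": [[[0, 0, 0.4, 0, 0, 0, 4], [0, 0, 0, 0, 0, 0, 4]]]}}

```text
time: 19.1
tool_pos: [0.509, -0.1542, 0.2976]
ee_rot: [3.141, 0.0, 2.602]
wrist_force: [0.5, -0.2, -1.0]
width: 0.0136
finger_force: 30.0
```

>>> {"method": "step_arm", "body": {"commands": [[[0, 0, 0.4, 0, 0, 0, 4], [0, 0, 0, 0, 0, 0, 4]]]}}

```text
time: 19.35
tool_pos: [0.509, -0.1543, 0.2974]
ee_rot: [3.141, 0.001, 2.602]
wrist_force: [-1.2, -0.3, 0.6]
width: 0.0139
finger_force: 30.0
```

>>> {"method": "step_arm", "body": {"commands": [[[0, 0, 0.4, 0, 0, 0, 4], [0, 0, 0, 0, 0, 0, 4]]]}}

```text
time: 19.6
tool_pos: [0.509, -0.1542, 0.2973]
ee_rot: [3.141, 0.001, 2.602]
wrist_force: [-2.4, 1.0, 5.1]
width: 0.0137
finger_force: 30.0
```

Seal contact felt at TCP z of about 0.2976, so the pins are in the gaps. The grip is about 4.4 mm off the rotor axis, so I ease up, let go, re-grip on the axis and then turn.

>>> {"method": "step_arm", "body": {"commands": [[[0, 0, -0.8, 0, 0, 0, 4], [0, 0, 0, 0, 0, 0, 4], [0, 0, 0, 0, 0, 0, 40], [0, 0, 0, 0, 0, 0, 40], [0, 0, 0, 0, 0, 0, 40], [0, 0, 0, 0, 0, 0, 40], [-4.4, 0, 0, 0, 0, 0, 40], [0, 0, 0, 0, 0, 0, 40], [0, 0, 0, 0, 0, 0, 40]]]}}

```text
time: 20.72
tool_pos: [0.5128, -0.1565, 0.2972]
ee_rot: [3.142, -0.0, 2.602]
wrist_force: [-0.5, -0.9, -0.1]
width: 0.0398
finger_force: 0.0
```

```bash
python3 w.py pics/w6.png lid_grip; python3 go.py 0.5128 -0.1564 0.2976 149.2
```

```text
20.725 [ 0.5128 -0.1565  0.2972] [179.9952  -0.0066 149.07  ] cam [ 0.4424 -0.1141  0.2773]
lid_grip [([330.2, 306.0], 0.77)]
t 20.825 pos [ 0.5127 -0.1565  0.2972] yaw 149.06980886822484 j6 -1.4330227042491819 F [-0.5422 -0.3486  0.2323] M [-0.0475 -0.0214  0.0117] w 0.03997002480341197
shift mm now: [-0.0141  0.1281 -0.3711] | after turn: [-0.0144  0.128  -0.3711] | rotvec [ 0.0001 -0.0001 -0.0023]
```

View pics/w6.png

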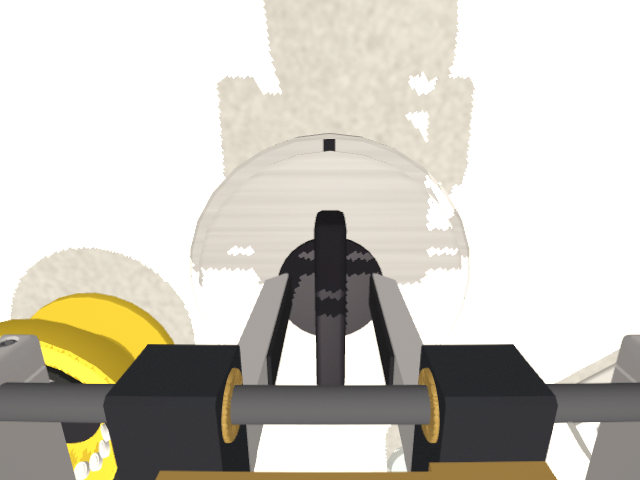

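The lid lies concentric with the rim, and the index mark at (329,145) is in line with the bar. Re-gripping and turning clockwise (+wz).

>>> {"method": "step_arm", "body": {"commands": [[[0, 0, 0, 0, 0, 0, 4], [0, 0, 0, 0, 0, 0, 4], [0, 0, 0, 0, 0, 0, 4], [0, 0, 0, 0, 0, 0, 4], [0, 0, 0, 0, 0, 0, 4], [0, 0, 0, 0, 0, 0, 4]]]}}

```text
time: 21.58
tool_pos: [0.5127, -0.1565, 0.2973]
ee_rot: [3.141, -0.0, 2.602]
wrist_force: [-1.1, -0.0, -0.5]
width: 0.0136
finger_force: 30.0
```

```bash
cat > q.py <<'E'
from h import *
ob=robot.get_obs(); print(round(ob["time"],2),"turned",round(149.07-np.degrees(ob["ee_rot"][2]),2),"z",round(ob["tool_pos"][2],4),"F",np.round(ob["wrist_force"],2),"M",np.round(ob["wrist_torque"],3),"g",ob["finger_force"],round(ob["width"],4))
E
python3 q.py
```

```text
21.57 turned -0.0 z 0.2973 F [-1.06 -0.02 -0.46] M [-0.041  0.051  0.025] g 29.999597668647766 0.0136
```

>>> {"method": "step_arm", "body": {"commands": [[[0, 0, 0, 0, 0, 0.03, 4], [0, 0, 0, 0, 0, 0.05, 4], [0, 0, 0, 0, 0, 0.05, 4], [0, 0, 0, 0, 0, 0.05, 4], [0, 0, 0, 0, 0, 0.05, 4], [0, 0, 0, 0, 0, 0.05, 4], [0, 0, 0, 0, 0, 0.03, 4], [0, 0, 0, 0, 0, 0.03, 4], [0, 0, 0, 0, 0, 0.03, 4], [0, 0, 0, 0, 0, 0.03, 4], [0, 0, 0, 0, 0, 0.03, 4], [0, 0, 0, 0, 0, 0.03, 4]]]}}

```text
time: 23.08
tool_pos: [0.5127, -0.1565, 0.2973]
ee_rot: [3.142, -0.0, 2.14]
wrist_force: [-0.8, 0.0, -0.1]
width: 0.0137
finger_force: 30.0
```

```bash
python3 q.py
```

```text
23.07 turned 26.47 z 0.2973 F [-0.79  0.02 -0.05] M [ 0.014 -0.015  0.003] g 29.999886453151703 0.0137
```

>>> {"method": "step_arm", "body": {"commands": [[[0, 0, 0, 0, 0, 0.02, 4], [0, 0, 0, 0, 0, 0.02, 4], [0, 0, 0, 0, 0, 0.02, 4], [0, 0, 0, 0, 0, 0, 4]]]}}

```text
time: 23.58
tool_pos: [0.5127, -0.1565, 0.2973]
ee_rot: [3.141, -0.0, 2.081]
wrist_force: [0.9, 0.5, 0.4]
width: 0.0138
finger_force: 30.0
```

```bash
python3 q.py
```

```text
23.57 turned 29.81 z 0.2973 F [0.92 0.46 0.44] M [-0.015 -0.009  0.043] g 29.999850690364838 0.0138
```

>>> {"method": "step_arm", "body": {"commands": [[[0, 0, 0, 0, 0, 0.02, 4], [0, 0, 0, 0, 0, 0.02, 4], [0, 0, 0, 0, 0, 0.02, 4], [0, 0, 0, 0, 0, 0, 4]]]}}

```text
time: 24.08
tool_pos: [0.5127, -0.1565, 0.2973]
ee_rot: [3.141, -0.0, 2.021]
wrist_force: [-0.4, 0.1, 0.1]
width: 0.0138
finger_force: 30.0
```

```bash
python3 q.py
```

```text
24.07 turned 33.25 z 0.2973 F [-0.44  0.07  0.09] M [-0.05   0.054 -0.021] g 29.999822080135345 0.0138
```

>>> {"method": "step_arm", "body": {"commands": [[[0, 0, 0, 0, 0, 0.02, 4], [0, 0, 0, 0, 0, 0.02, 4], [0, 0, 0, 0, 0, 0.02, 4], [0, 0, 0, 0, 0, 0, 4]]]}}

```text
time: 24.58
tool_pos: [0.5127, -0.1565, 0.2973]
ee_rot: [3.142, -0.0, 1.961]
wrist_force: [-0.6, 0.3, -0.3]
width: 0.0139
finger_force: 30.0
```

```bash
python3 q.py
```

```text
24.57 turned 36.69 z 0.2973 F [-0.59  0.34 -0.29] M [-0.006  0.034  0.01 ] g 29.999828338623047 0.0139
```

>>> {"method": "step_arm", "body": {"commands": [[[0, 0, 0, 0, 0, 0.02, 4], [0, 0, 0, 0, 0, 0.02, 4], [0, 0, 0, 0, 0, 0, 4]]]}}

```text
time: 24.95
tool_pos: [0.5127, -0.1565, 0.2972]
ee_rot: [3.142, -0.0, 1.922]
wrist_force: [0.3, -0.5, 0.5]
width: 0.0137
finger_force: 30.0
```

```bash
python3 q.py
```

```text
24.95 turned 38.98 z 0.2972 F [ 0.32 -0.48  0.48] M [-0.036 -0.003 -0.009] g 29.999811351299286 0.0137
```

>>> {"method": "step_arm", "body": {"commands": [[[0, 0, 0, 0, 0, 0.02, 4], [0, 0, 0, 0, 0, 0.02, 4], [0, 0, 0, 0, 0, 0.02, 4], [0, 0, 0, 0, 0, 0, 4]]]}}

```text
time: 25.45
tool_pos: [0.5127, -0.1565, 0.2973]
ee_rot: [3.142, -0.0, 1.861]
wrist_force: [-0.2, 0.2, -0.1]
width: 0.0139
finger_force: 30.0
```

```bash
python3 q.py
```

```text
25.45 turned 42.42 z 0.2973 F [-0.21  0.22 -0.07] M [-0.008 -0.016 -0.024] g 29.999798834323883 0.0139
```

>>> {"method": "step_arm", "body": {"commands": [[[0, 0, 0, 0, 0, 0.02, 4], [0, 0, 0, 0, 0, 0.02, 4], [0, 0, 0, 0, 0, 0, 4]]]}}

```text
time: 25.82
tool_pos: [0.5127, -0.1565, 0.2973]
ee_rot: [3.141, -0.0, 1.821]
wrist_force: [-0.5, 0.7, 1.0]
width: 0.0138
finger_force: 30.0
```

```bash
python3 q.py
```

```text
25.82 turned 44.71 z 0.2973 F [-0.54  0.67  0.98] M [-0.036  0.029 -0.061] g 29.999784529209137 0.0138
```

>>> {"method": "step_arm", "body": {"commands": [[[0, 0, 0, 0, 0, 0.02, 4], [0, 0, 0, 0, 0, 0.02, 4], [0, 0, 0, 0, 0, 0, 4]]]}}

```text
time: 26.2
tool_pos: [0.5127, -0.1565, 0.2973]
ee_rot: [3.142, -0.0, 1.781]
wrist_force: [0.4, -0.4, 0.9]
width: 0.0139
finger_force: 30.0
```

```bash
python3 q.py
```

```text
26.2 turned 47.0 z 0.2973 F [ 0.37 -0.44  0.87] M [-0.05   0.069  0.048] g 29.99978542327881 0.0139
```

>>> {"method": "step_arm", "body": {"commands": [[[0, 0, 0, 0, 0, 0.02, 4], [0, 0, 0, 0, 0, 0.02, 4], [0, 0, 0, 0, 0, 0, 4]]]}}

```text
time: 26.58
tool_pos: [0.5127, -0.1565, 0.2972]
ee_rot: [3.142, -0.0, 1.742]
wrist_force: [0.4, 0.0, 0.2]
width: 0.0139
finger_force: 30.0
```

```bash
python3 q.py
```

```text
26.57 turned 49.29 z 0.2972 F [0.37 0.03 0.19] M [-0.074  0.016  0.012] g 29.999498426914215 0.0139
```

>>> {"method": "step_arm", "body": {"commands": [[[0, 0, 0, 0, 0, 0.02, 4], [0, 0, 0, 0, 0, 0.02, 4], [0, 0, 0, 0, 0, 0, 4]]]}}

```text
time: 26.95
tool_pos: [0.5128, -0.1564, 0.2971]
ee_rot: [3.142, -0.0, 1.702]
wrist_force: [-0.2, -1.2, -1.7]
width: 0.0138
finger_force: 30.0
```

```bash
python3 q.py
```

```text
26.95 turned 51.58 z 0.2971 F [-0.23 -1.2  -1.7 ] M [-0.06  -0.062  0.139] g 30.004307627677917 0.0138
```

>>> {"method": "step_arm", "body": {"commands": [[[0, 0, 0, 0, 0, 0.02, 4], [0, 0, 0, 0, 0, 0.02, 4], [0, 0, 0, 0, 0, 0, 4]]]}}

```text
time: 27.32
tool_pos: [0.5128, -0.1565, 0.2971]
ee_rot: [3.142, -0.0, 1.662]
wrist_force: [1.0, -0.0, -1.6]
width: 0.014
finger_force: 30.0
```

```bash
python3 q.py
```

```text
27.32 turned 53.86 z 0.2971 F [ 0.97 -0.03 -1.57] M [-0.102 -0.22   0.336] g 30.036710500717163 0.014
```

>>> {"method": "step_arm", "body": {"commands": [[[0, 0, 0.1, 0, 0, 0, 4], [0, 0, 0, 0, 0, 0, 4]]]}}

```text
time: 27.58
tool_pos: [0.5128, -0.1565, 0.297]
ee_rot: [3.142, -0.0, 1.662]
wrist_force: [1.2, 0.3, -2.1]
width: 0.0144
finger_force: 30.0
```

```bash
python3 q.py
```

```text
27.57 turned 53.85 z 0.297 F [ 1.15  0.32 -2.14] M [-0.049 -0.252  0.25 ] g 30.035374760627747 0.0144
```

>>> {"method": "step_arm", "body": {"commands": [[[0, 0, 0.1, 0, 0, 0, 4], [0, 0, 0, 0, 0, 0, 4]]]}}

```text
time: 27.82
tool_pos: [0.5127, -0.1564, 0.297]
ee_rot: [3.141, -0.0, 1.662]
wrist_force: [2.1, 0.8, -3.4]
width: 0.0138
finger_force: 30.0
```

```bash
python3 q.py
```

```text
27.82 turned 53.86 z 0.297 F [ 2.06  0.78 -3.44] M [-0.034 -0.235  0.293] g 30.035592913627625 0.0138
```

>>> {"method": "step_arm", "body": {"commands": [[[0, 0, 0, 0, 0, 0, 4]]]}}

```text
time: 27.95
tool_pos: [0.5128, -0.1564, 0.297]
ee_rot: [3.141, -0.0, 1.662]
wrist_force: [1.7, -0.8, -2.0]
width: 0.0139
finger_force: 30.0
```

```bash
python3 q.py
```

```text
27.95 turned 53.86 z 0.297 F [ 1.69 -0.81 -1.95] M [-0.008 -0.25   0.299] g 30.03560721874237 0.0139
```

The bite came near 50° and the moment is already about 0.29. There is some side load and pull from the grip, so I let go, let the lid settle, re-grip, and ease on slowly to feel the true moment.

>>> {"method": "step_arm", "body": {"commands": [[[0, 0, 0, 0, 0, 0, 26], [0, 0, 0, 0, 0, 0, 26], [0, 0, 0, 0, 0, 0, 26], [0, 0, 0, 0, 0, 0, 26], [0, 0, 0, 0, 0, 0, 4], [0, 0, 0, 0, 0, 0, 4], [0, 0, 0, 0, 0, 0, 4], [0, 0, 0, 0, 0, 0, 4], [0, 0, 0, 0, 0, 0, 4]]]}}

```text
time: 29.08
tool_pos: [0.5127, -0.1565, 0.297]
ee_rot: [3.142, -0.0, 1.662]
wrist_force: [0.5, -0.8, 0.4]
width: 0.0135
finger_force: 30.0
```

```bash
python3 q.py
```

```text
29.07 turned 53.85 z 0.297 F [ 0.49 -0.77  0.45] M [-0.081  0.012  0.206] g 29.994295835494995 0.0135
```

>>> {"method": "step_arm", "body": {"commands": [[[0, 0, 0.02, 0, 0, 0.004, 4], [0, 0, 0.02, 0, 0, 0.004, 4]]]}}

```text
time: 29.32
tool_pos: [0.5127, -0.1565, 0.297]
ee_rot: [-3.142, -0.0, 1.654]
wrist_force: [0.4, 0.2, -0.7]
width: 0.0136
finger_force: 30.0
```

```bash
python3 q.py
```

```text
29.32 turned 54.32 z 0.297 F [ 0.43  0.2  -0.7 ] M [-0.102  0.046  0.308] g 30.0226092338562 0.0136
```

>>> {"method": "step_arm", "body": {"commands": [[[0, 0, 0.02, 0, 0, 0.004, 4], [0, 0, 0.02, 0, 0, 0.004, 4]]]}}

```text
time: 29.58
tool_pos: [0.5127, -0.1565, 0.2971]
ee_rot: [3.142, -0.0, 1.646]
wrist_force: [-1.4, 0.1, 1.5]
width: 0.014
finger_force: 30.1
```

```bash
python3 q.py
```

```text
29.57 turned 54.78 z 0.2971 F [-1.43  0.09  1.52] M [-0.057  0.044  0.34 ] g 30.057347416877747 0.014
```

>>> {"method": "step_arm", "body": {"commands": [[[0, 0, 0, 0, 0, 0, 4]]]}}

```text
time: 29.7
tool_pos: [0.5127, -0.1565, 0.297]
ee_rot: [3.142, -0.0, 1.646]
wrist_force: [0.3, -0.2, 0.9]
width: 0.0137
finger_force: 30.1
```

```bash
python3 q.py
```

```text
29.7 turned 54.77 z 0.297 F [ 0.29 -0.25  0.89] M [-0.079  0.08   0.335] g 30.052263736724854 0.0137
```

>>> {"method": "step_arm", "body": {"commands": [[[0, 0, 0, 0, 0, 0, 4], [0, 0, 0, 0, 0, 0, 4]]]}}

```text
time: 29.95
tool_pos: [0.5127, -0.1565, 0.297]
ee_rot: [3.142, -0.0, 1.646]
wrist_force: [-0.2, 0.3, -0.2]
width: 0.0138
finger_force: 30.1
```

```bash
python3 q.py
```

```text
29.95 turned 54.77 z 0.297 F [-0.25  0.32 -0.24] M [-0.107  0.049  0.363] g 30.05260080099106 0.0138
```

>>> {"method": "step_arm", "body": {"commands": [[[0, 0, 0, 0, 0, 0, 4], [0, 0, 0, 0, 0, 0, 4]]]}}

```text
time: 30.2
tool_pos: [0.5127, -0.1565, 0.297]
ee_rot: [3.142, -0.0, 1.646]
wrist_force: [0.2, 0.2, 0.6]
width: 0.0138
finger_force: 30.1
```

```bash
python3 q.py
```

```text
30.2 turned 54.77 z 0.297 F [0.24 0.22 0.56] M [-0.045  0.111  0.309] g 30.052872598171234 0.0138
```

The moment is steady at about 0.33 N m, within the right band. Letting go and rising clear.

>>> {"method": "step_arm", "body": {"commands": [[[0, 0, 0, 0, 0, 0, 40], [0, 0, 0, 0, 0, 0, 60], [0, 0, 0, 0, 0, 0, 60], [0, 0, 0, 0, 0, 0, 60], [0, 0, 0, 0, 0, 0, 60], [0, 0, -5, 0, 0, 0, 60], [0, 0, -15, 0, 0, 0, 60], [0, 0, -25, 0, 0, 0, 60], [0, 0, -30, 0, 0, 0, 60], [0, 0, -30, 0, 0, 0, 60], [0, 0, 0, 0, 0, 0, 60], [0, 0, 0, 0, 0, 0, 60]]]}}

```text
time: 31.7
tool_pos: [0.5126, -0.1564, 0.4014]
ee_rot: [-3.141, -0.0, 1.646]
wrist_force: [-1.8, 0.4, -0.6]
width: 0.0601
finger_force: 0.0
```

```bash
python3 q.py; python3 - <<'E'
from h import *
save(eyes.snapshot("scene"),"pics/s7.png")
E
```

```text
31.7 turned 54.77 z 0.4014 F [-1.75  0.38 -0.6 ] M [-0.054  0.028 -0.011] g 0.0 0.0601
```

View pics/s7.png

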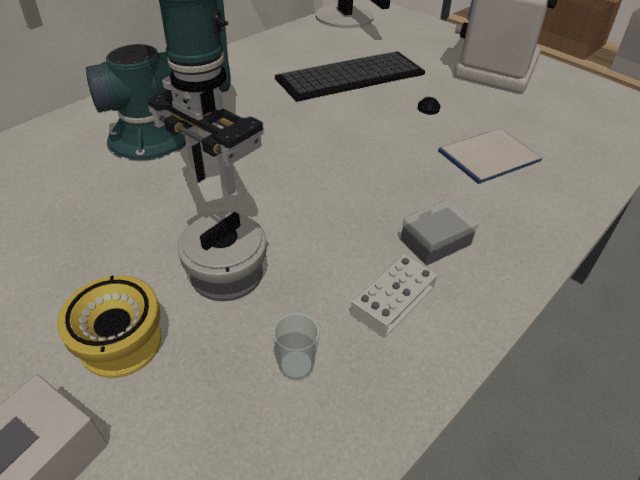

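The lid sits level on the grey rotor at (223,240), the gripper is clear, and the bystanders have not moved. Handing in.

```bash
python3 -c "
from bench import robot; print(robot.close_job())"
```

```text
the job is handed in; nothing more can be done
None
```

The lid is on the grey rotor, turned about 55° clockwise to a steady moment of about 0.33 N m, let go and handed in at about 32 s; the hand-in gave no verdict and the final seal force was not measured.

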